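# Find the thread hand of a water filter's cap and lift it off

### The job

The countertop water filter needs a new cartridge: slide its steel cover all the way to the stop at the end with the outlet pipe, so that the round twist cap beneath is laid bare. Nobody remembers whether the cap's thread is right-hand or left-hand: feel out which way it gives (try one way and, if it is stopped at once, the other), and turn it loose that way as far as it will go before lifting. Then lift it off and finish while still holding it in the gripper, at least 6 cm above where it sat, with the cover left open and the mug, the salt jar and the coffee scoop left where they are.

Things in the scene. Friction and masses are not known exactly. Their poses are not given: they have to be found in the camera images.
- filter_unit: Water filter: fixed white box, 130 (x) x 300 (y) x 60 mm high. Origin: centre of its underside on the worktop; x away from the robot at yaw 0, y its length; yaw varies by 0.4 rad. On its flat top (the deck): the cap at y = -70 mm, a grey block 50 x 50 x 25 mm at y = +70, rails 3.5 mm high along y at x = +-58. A steel pipe sticks out 40 mm from its +y end.
- cover (a joint): Slide of the steel cover along the unit's +y, m: 0 = right over the cap, 0.14 = far end stop, over the grey block. Starts at 0 to 0.03; about 1.5 N of friction, stays where left. The cover is a bent sheet 104 (x) x 92 (y) mm, its top 48 mm above the deck, walls on its +-x sides, open at both y ends; it passes clear over the cap.
- cover_grip (a point): Point in the black upright grip on the cover, moving with it, axes as the unit's. The grip is 60 mm long (x), 14 mm thick (y), 29 mm high: from the cover's top at 48 mm to 77 mm above the deck. The point is on its middle, 65 mm above the deck (125 mm above the worktop).
- cap: Loose round ribbed grey cap, 53 mm across, 30 mm high, 40 to 85 g. Origin: centre of its lower rim, z its axis; seated on the deck, 60 mm above the worktop, at first hidden under the cover (its pose is still read). The thin ridge across its top is along its x, at first parallel to the unit's x within 0.03 rad. Grip it round the rim from any direction.
- cap_seat (a point): Fixed point on the deck under the seated cap, axes as the unit's. A twist-lock neck 22 mm high, its hand unknown and different from run to run: one way the cap meets a hard stop within 0.2 rad; the other way it turns freely (under 0.2 N m, not rising), can be lifted straight off from about 0.8 rad on and meets a stop at about 1.28 rad. Before that it has 2 mm of play upwards.
- coffee_mug: Bystander: white mug with a handle, 88 x 119 x 99 mm, behind the unit. Origin at the centre of its underside.
- salt_jar: Bystander: salt jar, 43 mm in diameter, 100 mm high, behind the unit near the cap's end. Origin at the centre of its underside.
- coffee_scoop: Bystander: coffee scoop lying on the worktop beyond the unit's -y end, 44 x 136 x 24 mm. Origin at the centre of its underside.

How it is judged:
By the outcome, as a careful person would: the job done as asked, in the order asked, and still so for the second after the job is handed in, while the arm keeps its last pose, push and grip.
It also fails if it takes over 54 s, if anything falls off the work surface, if the arm or the gripper's body presses on something with over 40 N, if the wrist force passes 120 N, or if a joint passes its speed limit or range.

### The arm

A 7-joint arm with a two-finger parallel gripper is mounted at the origin on a cart in front of the work surface, level with it; the furniture and walls round the work are solid. World frame = base frame: x ahead of the robot, y to its left, z up, the work surface at z = 0. Lengths are in mm, angles in rad, forces in N, time in s.
With the tool pointing down it reaches from about 400 to 875 mm from the base axis. Payload 4.4 kg.
Tool frame: the origin (TCP) lies on the centre line of the jaws, within the pads' length; the fingertips stand 25 mm ahead of it and the grasp point (between the pads) lies 6 mm ahead of it (ctrl.finger_overhang is the distance from the TCP to the fingertips, in mm); z points along the fingers, y is the line along which they close (so a half turn about z gives the same grasp; the last joint's range is limited). The gripper opens to 85 mm and grips with 20 to 120 N. Pads are 22 mm wide; open, the fingers measure 114 mm over their backs; the gripper's body (76 mm by 85 mm) begins 54 mm behind the grasp point. The pads swing forward as they close: fully open they stand 13 mm farther back than shut.
Start: joints at [-1.394, 0.628, 0.038, 1.517, -0.027, 0.996, -0.02], TCP at [156.249, 630.954, 256.313] pointing down, gripper open.
Joint ranges: [-3.06, 3.06], [-0.37, 2.12], [-1.25, 1.32], [0.18, 2.47], [-1.1, 4.24], [0.23, 1.98], [-2.94, 2.94]. Speed limits (rad/s): [2.57, 2.57, 3.14, 3.14, 3.14, 3.14, 3.14].

### API

Orientations are given as [roll, pitch, yaw] about the fixed x, y, z axes, in that order (R = Rz(yaw) Ry(pitch) Rx(roll)).
In Python, from cell import ctrl gives the robot as it stands. The module is installed in compiled form; this text tells all that it offers.
- The arm moves only by the tool play_rows, never from a script. Its argument "targets" is a list of rows, each a list of 5 numbers: the closure, from 0 (fully open) to 1 (shut), then the shift along the tool's x, y, z in cm, then the turn about the tool's z in degrees. In form: [[gripper, dx, dy, dz, spin], ...]. A call has 1 to 10 rows; each row is the pose to reach, as a shift and turn from the pose commanded when the call began, along the tool's axes at that moment; what a row does not reach only later rows make up. A row lasts 1/10 s, in which the tool goes at most 50 mm and 8.59 degrees, less where a joint would pass 70% of its speed; a pose out of reach is approached as far as the arm can. A call with a gripper value outside its range is refused whole. The fingers move at their own pace and stop on an object; the grip force is fixed at half the most. Time passes only in rows, so rows that repeat a pose let the fingers close. It gives the time, the measured TCP pose, the force, the opening and the grip force at its end, in the units of the state.
- ctrl.read_state(): the state, without advancing time (a new reading comes with each control period).
- ctrl.get_image(name): name is "scene" or "top" or "wrist"; returns (picture, depth): 480x640x3 uint8, red, green, blue; 480x640 float32, mm along the optical axis (not along the pixel's ray), 0 where there is no reading.
- ctrl.calibration(name): a dict with "vfov" (degrees; the focal length in pixels is half the picture's height over the tangent of half this angle, whatever the lens; pixels are square), "cx", "cy" (the principal point, pixels), "extrinsics" (4x4, takes a point from camera to world coordinates); the wrist camera has in their place "mount" (4x4, takes a point from camera to tool coordinates, whose origin is the TCP and whose axes are the flange's). Camera axes: x right, y down, z forward; pixel columns grow to the right and rows downward; lengths in mm; the calibration is good to about 2 mm. A picture is of the moment at which its call begins: read the wrist's pose just before it. calibration takes no time and is no camera call.
- ctrl.finish_job(): hands the job in; it is judged then, once.
Trained networks look in the newest picture that a camera, given by its name, has taken for a name from the list of things; names that differ only in an ending like _2 or _b are one class to them, and where a whole thing is asked for, a point or a joint stands for the part that bears it (a point fixed in the world has none). Each returns a list of dicts, best first, with "confidence" (0 to 1); they miss things now and then, are a little off and sometimes report something else, mostly with a low value. They report only what shows in the picture. A call takes as long as a camera call.
- ctrl.search_frame(camera, name): "bbox" ([left, top, right, bottom] in pixels, round what is visible of it).
- ctrl.trace(camera, name): "pixels" (480x640 bool, what is visible of it) and "bbox" ([left, top, right, bottom] in pixels, round what is visible of it).
The state is a dict: "clock": time; "qpos": joint angles; "qd": joint speeds; "tau": joint torques, N m; "eef_pos": TCP position; "tool_rot": TCP orientation; "force": force on the tool from outside, world axes, zero at the start; "torque": the same for the moment, N m; "width": finger opening in mm; "gripper_force": force on a finger pad.
Only numpy, scipy, OpenCV 4.12 (cv2) and the standard library are available. Lean on these libraries where they do the work, as an engineer would, in place of code of your own. Each camera call takes 0.05 s, during which the arm holds its last target. There are 200 camera calls.

## Working session

There is one attempt and no reset: what is moved stays moved. The work goes in short steps, Python scripts to look and compute and a tool call to move; the robot and the scene stay as the last step left them, time stands still between calls to the robot, and variables do not carry over. Pictures are saved under pics/ and viewed, at most 10 in all, crops included, and the job is handed in when it is done.

Besides the shell and the picture viewer there is one more tool, called after ">>>" by a JSON object that holds its "name" and its "arguments". play_rows: Moves the arm, as the interface text tells. Its arguments: {"type":"object","properties":{"targets":{"type":"array"}},"required":["targets"]}

```bash
mkdir -p pics; cat > h.py <<'E'
import numpy as np, cv2
from cell import ctrl
from scipy.spatial.transform import Rotation as R
def pts(cam,depth,mask=None,st=None):
    c=ctrl.calibration(cam); 
    h,w=depth.shape; f=h/2/np.tan(np.radians(c["vfov"])/2)
    v,u=np.nonzero((depth>0)&(mask if mask is not None else True))
    z=depth[v,u]; P=np.c_[(u-c["cx"])/f*z,(v-c["cy"])/f*z,z,np.ones(len(z))]
    if "extrinsics" in c: T=np.array(c["extrinsics"])
    else:
        T=np.eye(4);T[:3,:3]=R.from_euler('xyz',st["tool_rot"]).as_matrix();T[:3,3]=st["eef_pos"];T=T@np.array(c["mount"])
    return (P@T.T)[:,:3],u,v
E
python3 - <<'E'
from h import *
s=ctrl.read_state();print(s)
for cam in("top","scene"):
    im,d=ctrl.get_image(cam); cv2.imwrite(f"pics/{cam}.png",im[...,::-1])
    for n in("filter_unit","cover_grip","cover","coffee_mug","salt_jar","coffee_scoop"):
        for r in ctrl.trace(cam,n)[:1]:
            P,_,_=pts(cam,d,r["pixels"]); 
            print(cam,n,round(r["confidence"],2),r["bbox"],len(P),np.median(P,0).round(),np.percentile(P,2,axis=0).round(),np.percentile(P,98,axis=0).round())
            if n in("cover_grip","filter_unit","cover"):
                for lo,hi in((55,64),(100,112),(128,142)):
                    Q=P[(P[:,2]>lo)&(P[:,2]<hi)][:,:2].astype(np.float32)
                    if len(Q)>20: print(lo,len(Q),cv2.minAreaRect(Q))
E
```

```text
{'clock': 0.0, 'qpos': array([-1.39378883,  0.62935362,  0.03844432,  1.51837055, -0.02698095,
        0.99631007, -0.02000575]), 'qd': array([-6.70390490e-05, -3.03255384e-03,  1.14542488e-04, -4.82553812e-04,
        6.53634903e-04,  6.06882803e-04, -6.07650677e-04]), 'tau': array([-9.81789890e-04, -5.63393354e+01,  1.22504298e+00, -1.93437731e+01,
        1.06694808e-02,  1.09141695e-02, -3.14308409e-06]), 'eef_pos': array([156.11623229, 630.37254349, 255.38343229]), 'tool_rot': array([-3.13966967e+00,  4.33361369e-05,  2.89878784e+00]), 'force': array([-0.39084477,  1.34431812,  0.32976058]), 'torque': array([-0.03878622, -0.01115803,  0.05870205]), 'gripper_force': 0.0, 'width': 85.17145320571602}
top filter_unit 0.88 [191.2, 226.0, 352.0, 332.0] 9333 [476.  82.  61.] [385. -54.  42.] [570. 231. 134.]
55 5552 ((479.347900390625, 86.6989517211914), (298.96868896484375, 129.717529296875), 68.32295989990234)
100 2230 ((463.97869873046875, 47.877952575683594), (92.19371032714844, 103.93327331542969), 68.36690521240234)
128 231 ((464.13360595703125, 47.77669143676758), (14.3075742721
[... 1725 characters left out ...]
5368347168, 59.498592376708984), 68.64269256591797)
scene cover 0.76 [236.3, 214.2, 297.8, 260.1] 1887 [458.  37. 109.] [408. -11.  84.] [515.  97. 138.]
100 1366 ((463.75653076171875, 46.425254821777344), (95.76304626464844, 104.1362075805664), 68.37598419189453)
128 259 ((463.0717468261719, 45.737152099609375), (16.87385368347168, 59.498592376708984), 68.64269256591797)
scene coffee_mug 0.66 [299.9, 170.1, 340.6, 225.7] 1680 [648.  99.  73.] [596.  67.  11.] [694. 150. 101.]
scene salt_jar 0.59 [312.4, 239.2, 341.6, 291.4] 1110 [531. -63.  67.] [518. -73.  -0.] [610.  29. 102.]
scene coffee_scoop 0.81 [261.5, 327.1, 288.0, 394.9] 923 [ 367. -131.   23.] [ 333. -211.    0.] [398. -94.  26.]
```

View pics/top.png

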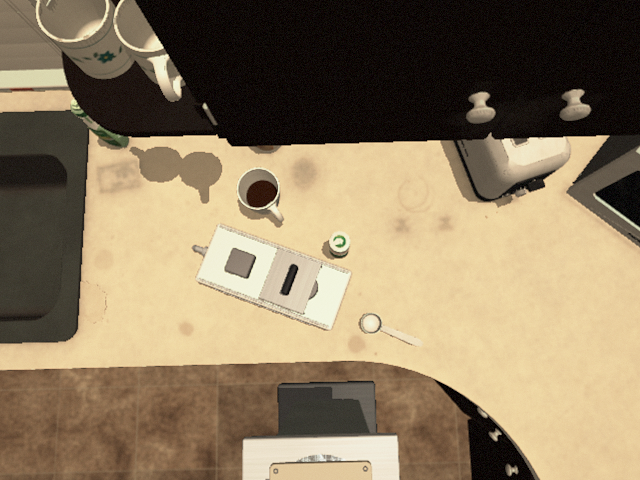

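View pics/scene.png

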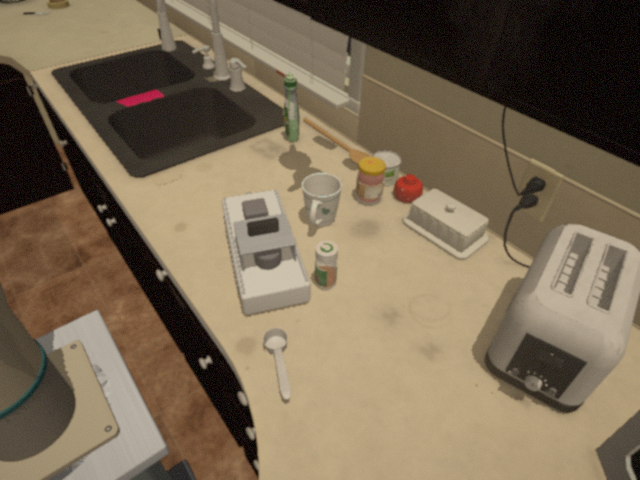

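The top view shows the unit with its pipe end at the left (around 200,248), the grip at (290,280), and the cap peeking out at (314,288). The scoop is at (390,328), the jar at (340,244) and the mug at (258,190). The scene view agrees. Unit centre is about (479,86.5), yaw about -0.379, and the cover is open about 28 mm.

>>> {"name": "play_rows", "arguments": {"targets": [[0,-4,-3.2,0.5,0],[0,-8,-6.4,1,0],[0,-12,-9.6,1.5,0],[0,-16,-13,2,0],[0,-20,-16.5,2.5,0],[0,-23.5,-20,3,3],[0,-26.5,-23.5,3,6],[0,-29.5,-27,3,7.8],[0,-32.5,-31,3,7.8],[0,-35,-34.5,3,7.8]]}}

```text
clock: 1.7
eef_pos: [414.1, 209.7, 226.6]
tool_rot: [3.141, 0.001, 2.762]
force: [0.9, -0.8, -0.1]
width: 85.2
gripper_force: 0.0
```

```bash
cat >> h.py <<'E'
def to(x,y,z,ydeg=None):
    s=ctrl.read_state(); M=R.from_euler('xyz',s["tool_rot"]).as_matrix()
    d=M.T@(np.array([x,y,z])-s["eef_pos"])/10
    print("clk",round(s["clock"],2),"pos",s["eef_pos"].round(1),"rot",s["tool_rot"].round(4),"q",s["qpos"].round(2),"F",s["force"].round(1),"w",round(s["width"],1))
    sp=None
    if ydeg is not None:
        a=np.degrees(np.arctan2(M[1,1],M[0,1])); sp=-((ydeg-a+90)%180-90)
    print("shift",d.round(2),"spin",sp)
E
python3 - <<'E'
from h import *
to(464,47.7,200,68.3)
E
```

```text
clk 1.7 pos [414.1 209.7 226.6] rot [3.1411e+00 9.0000e-04 2.7617e+00] q [-0.59  0.41  0.08  2.05 -0.05  0.68  0.71] F [ 0.9 -0.8 -0.1] w 85.2
shift [-10.64 -13.2    2.66] spin -0.06352310896527058
```

>>> {"name": "play_rows", "arguments": {"targets": [[0,-3.5,-4.2,0.5,0],[0,-7,-8.5,1,0],[0,-9.5,-12,1.5,0],[0,-10.6,-13.2,2.6,0],[0,-10.6,-13.2,4.6,0],[0,-10.6,-13.2,6.6,0],[0,-10.6,-13.2,8.2,0],[0,-10.6,-13.2,8.8,0],[0,-10.6,-13.2,8.8,0],[0,-10.6,-13.2,8.8,0]]}}

```text
clock: 2.7
eef_pos: [463.1, 50.2, 138.8]
tool_rot: [3.141, 0.001, 2.763]
force: [0.3, 0.7, 0.2]
width: 85.3
gripper_force: 0.0
```

```bash
python3 - <<'E'
from h import *
print(ctrl.finger_overhang)
to(464,47.7,138,68.3)
im,d=ctrl.get_image("wrist"); cv2.imwrite("pics/w1.png",im[...,::-1])
E
```

```text
25.0
clk 2.7 pos [463.1  50.2 138.8] rot [3.1411e+00 8.0000e-04 2.7627e+00] q [-0.21  0.57  0.05  2.13 -0.07  0.45  1.09] F [0.3 0.7 0.2] w 85.3
shift [-0.17 -0.2   0.08] spin -0.006725929087963323
```

View pics/w1.png

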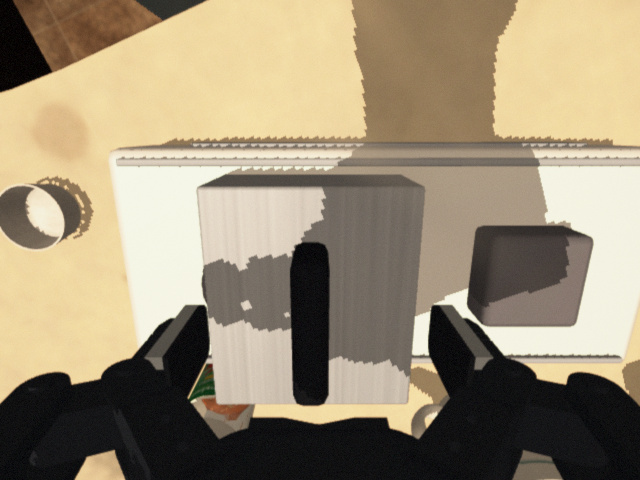

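The wrist view shows the black grip (column 310) between the pads (columns 185 and 455), so it is centred to a couple of millimetres. I'll close on it.

>>> {"name": "play_rows", "arguments": {"targets": [[0.5,-0.2,-0.2,0,0],[1,-0.2,-0.2,0,0],[1,-0.2,-0.2,0,0],[1,-0.2,-0.2,0,0],[1,-0.2,-0.2,0,0],[1,-0.2,-0.2,0,0],[1,-0.2,-0.2,0,0],[1,-0.2,-0.2,0,0]]}}

```text
clock: 3.55
eef_pos: [463.8, 47.5, 138.5]
tool_rot: [3.142, 0.0, 2.763]
force: [-0.9, -0.0, 5.5]
width: 12.7
gripper_force: 58.7
```

```bash
python3 - <<'E'
from h import *
to(505.2,151.5,138,68.3)
print(ctrl.read_state()["gripper_force"])
E
```

```text
clk 3.55 pos [463.8  47.5 138.5] rot [3.1415 0.     2.7627] q [-0.2   0.57  0.05  2.13 -0.07  0.45  1.1 ] F [-0.9 -0.   5.5] w 12.7
shift [ 0.   11.2   0.05] spin -0.009570666356964352
58.73377203941345
```

>>> {"name": "play_rows", "arguments": {"targets": [[1,0,1,0,0],[1,0,2.5,0,0],[1,0,4.5,0,0],[1,0,6.5,0,0],[1,0,8.3,0,0],[1,0,9.6,0,0],[1,0,10.4,0,0],[1,0,10.9,0,0],[1,0,11.2,0,0],[1,0,11.3,0,0]]}}

```text
clock: 4.55
eef_pos: [504.9, 150.9, 138.6]
tool_rot: [-3.139, -0.001, 2.762]
force: [-3.3, -5.2, 8.5]
width: 12.9
gripper_force: 59.5
```

>>> {"name": "play_rows", "arguments": {"targets": [[1,0,0.1,0,0],[1,0,0.2,0,0],[1,0,0.2,0,0]]}}

```text
clock: 4.85
eef_pos: [504.9, 151.0, 138.6]
tool_rot: [-3.137, -0.002, 2.761]
force: [-4.6, -7.8, 10.1]
width: 12.9
gripper_force: 59.8
```

```bash
python3 - <<'E'
from h import *
to(505.2,151.5,138,68.3)
E
```

```text
clk 4.85 pos [504.9 151.  138.6] rot [-3.1365e+00 -1.6000e-03  2.7609e+00] q [-0.4   0.63  0.09  1.97 -0.09  0.55  0.93] F [-4.6 -7.8 10.1] w 12.9
shift [-0.01  0.05  0.05] spin -0.11113522412958332
```

>>> {"name": "play_rows", "arguments": {"targets": [[0,0,-0.1,0,0],[0,0,-0.2,0,0],[0,0,-0.2,0,0],[0,0,-0.2,0,0],[0,0,-0.2,0,0],[0,0,-0.2,-3,0],[0,0,-0.2,-7,0],[0,0,-4,-8,0],[0,0,-8,-8,0],[0,0,-12,-8,0]]}}

```text
clock: 5.85
eef_pos: [461.7, 42.1, 218.9]
tool_rot: [3.141, 0.001, 2.764]
force: [0.9, -0.6, 0.5]
width: 85.3
gripper_force: 0.0
```

>>> {"name": "play_rows", "arguments": {"targets": [[0,0,-3.8,0,0],[0,0,-7,0,0],[0,0,-8.5,0,0],[0,0,-8.5,0,0],[0,0,-8.5,0,0]]}}

```text
clock: 6.35
eef_pos: [431.0, -35.6, 218.4]
tool_rot: [3.141, 0.0, 2.763]
force: [-0.5, 0.9, -0.5]
width: 85.0
gripper_force: 0.0
```

```bash
python3 - <<'E'
from h import *
to(453.4,21.5,90,68.3)
for cam in("wrist","top"):
    s=ctrl.read_state()
    im,d=ctrl.get_image(cam); cv2.imwrite(f"pics/{cam}2.png",im[...,::-1])
    for n in("cap","cover"):
        for r in ctrl.trace(cam,n)[:1]:
            P,_,_=pts(cam,d,r["pixels"],s); print(cam,n,r["confidence"],r["bbox"],len(P))
            Q=P[(P[:,2]>(82 if n=="cap" else 102))&(P[:,2]<(98 if n=="cap" else 114))]
            if len(Q)>10: print(Q.mean(0),cv2.minAreaRect(Q[:,:2].astype(np.float32)),cv2.minEnclosingCircle(Q[:,:2].astype(np.float32)))
E
```

```text
clk 6.35 pos [431.  -35.6 218.4] rot [3.1408e+00 5.0000e-04 2.7627e+00] q [-0.06  0.39  0.1   2.14 -0.07  0.62  1.28] F [-0.5  0.9 -0.5] w 85.0
shift [ 0.04  6.12 12.85] spin -0.010726446599406358
wrist cap 0.59 [366.1, 195.1, 445.0, 274.6] 4886
[448.60958763  20.4219406   90.40704807] ((450.1385498046875, 20.138431549072266), (51.56565856933594, 52.89379119873047), 39.1637077331543) ((450.5785827636719, 20.77194595336914), 26.81025505065918)
wrist cover 0.57 [514.8, 156.4, 637.9, 319.4] 13806
[492.88511344 129.01084747 108.58812694] ((496.69305419921875, 136.95252990722656), (64.50926971435547, 103.87890625), 68.87189483642578) ((497.16351318359375, 137.6258544921875), 60.399436950683594)
top cover 0.63 [207.2, 228.8, 270.1, 291.8] 2383
[504.00021985 150.8945051  107.69280425] ((505.2734375, 151.6453399658203), (91.77983856201172, 103.9456787109375), 68.11560821533203) ((504.8294372558594, 151.0486297607422), 66.93499755859375)
```

View pics/wrist2.png

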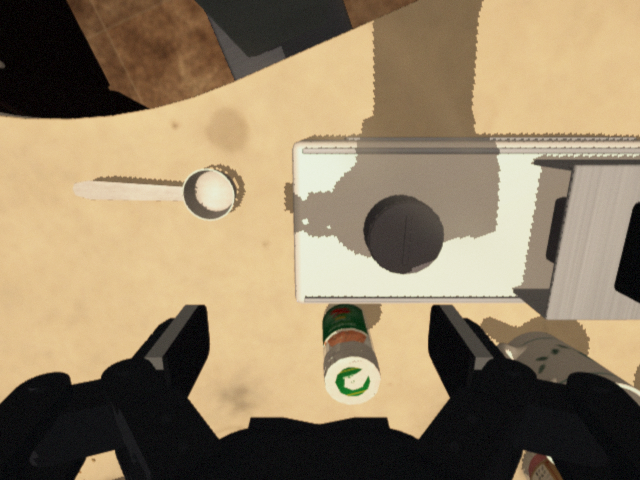

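The wrist view shows the bare cap at (404,234), with its ridge vertical in the picture. The cover stands at its stop on the right. The jar's top is at (352,380), clear of the fingers. Now moving over the cap and down.

>>> {"name": "play_rows", "arguments": {"targets": [[0,0.1,3,1,0],[0,0.1,5.5,3,0],[0,0.1,6,6,0],[0,0.1,6,9,0],[0,0.1,6,11,0],[0,0.1,6,11,0],[0,0.1,6,11,0]]}}

```text
clock: 7.35
eef_pos: [451.8, 20.2, 108.4]
tool_rot: [-3.141, -0.001, 2.763]
force: [-0.7, -0.0, -0.1]
width: 85.5
gripper_force: 0.0
```

```bash
python3 - <<'E'
from h import *
to(452,21,87,68.3)
s=ctrl.read_state()
im,d=ctrl.get_image("wrist"); cv2.imwrite("pics/w3.png",im[...,::-1])
for r in ctrl.trace("wrist","cap")[:1]:
    P,_,_=pts("wrist",d,r["pixels"],s);Q=P[(P[:,2]>82)&(P[:,2]<98)]
    print(r["confidence"],len(Q),cv2.minEnclosingCircle(Q[:,:2].astype(np.float32)),cv2.minAreaRect(Q[:,:2].astype(np.float32)))
E
```

```text
clk 7.35 pos [451.8  20.2 108.4] rot [-3.1413e+00 -6.0000e-04  2.7631e+00] q [-0.15  0.62  0.06  2.18 -0.1   0.34  1.19] F [-0.7 -0.  -0.1] w 85.5
shift [0.01 0.08 2.14] spin 0.0125176956420745
0.95 12190 ((449.9998779296875, 21.31148910522461), 26.751014709472656) ((450.0119934082031, 21.276622772216797), (52.0999755859375, 51.80744934082031), 21.700092315673828)
```

View pics/w3.png

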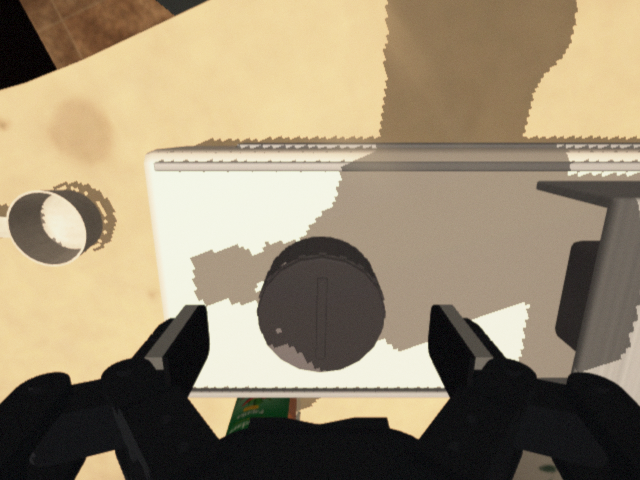

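The cap sits centred between the pads at (321,305). Down, then close.

>>> {"name": "play_rows", "arguments": {"targets": [[0,0.1,0.1,1,0],[0,0.1,0.1,2.1,0],[0,0.1,0.1,2.1,0],[0.5,0.1,0.1,2.1,0],[1,0.1,0.1,2.1,0],[1,0.1,0.1,2.1,0],[1,0.1,0.1,2.1,0],[1,0.1,0.1,2.1,0],[1,0.1,0.1,2.1,0]]}}

```text
clock: 8.35
eef_pos: [451.3, 21.2, 87.8]
tool_rot: [3.141, 0.001, 2.762]
force: [-1.4, -0.6, 5.3]
width: 50.5
gripper_force: 62.6
```

```bash
python3 - <<'E'
from h import *
to(452,21,87,68.3)
s=ctrl.read_state();print(s["torque"],s["gripper_force"])
E
```

```text
clk 8.35 pos [451.3  21.2  87.8] rot [3.1413e+00 5.0000e-04 2.7625e+00] q [-0.14  0.66  0.05  2.2  -0.11  0.29  1.19] F [-1.4 -0.6  5.3] w 50.5
shift [-0.07  0.    0.08] spin -0.021670415570667956
[ 0.03549817  0.24792341 -0.0192642 ] 62.59554855991155
```

>>> {"name": "play_rows", "arguments": {"targets": [[1,0,0,0,2],[1,0,0,0,4],[1,0,0,0,6]]}}

```text
clock: 8.65
eef_pos: [451.7, 21.3, 87.8]
tool_rot: [3.141, 0.001, 2.657]
force: [0.2, 0.3, 5.6]
width: 50.6
gripper_force: 62.7
```

```bash
python3 - <<'E'
from h import *
to(452,21,87,68.3)
s=ctrl.read_state();print(s["torque"],s["tau"][6])
E
```

```text
clk 8.65 pos [451.7  21.3  87.8] rot [3.1409e+00 1.1000e-03 2.6567e+00] q [-0.16  0.66  0.07  2.2  -0.15  0.29  1.13] F [0.2 0.3 5.6] w 50.6
shift [-0.04 -0.01  0.08] spin -6.079470250720078
[-0.06993623  0.08475151  0.07055792] 0.12777723837643862
```

>>> {"name": "play_rows", "arguments": {"targets": [[1,0,0,0,2],[1,0,0,0,4],[1,0,0,0,6],[1,0,0,0,8]]}}

```text
clock: 9.05
eef_pos: [451.7, 21.4, 87.8]
tool_rot: [3.141, 0.001, 2.522]
force: [-0.5, -1.3, 6.3]
width: 50.5
gripper_force: 62.9
```

```bash
python3 - <<'E'
from h import *
to(452,21,87,68.3)
s=ctrl.read_state();print(s["torque"],s["tau"][6])
E
```

```text
clk 9.05 pos [451.7  21.4  87.8] rot [3.1411e+00 1.3000e-03 2.5224e+00] q [-0.18  0.66  0.1   2.2  -0.21  0.29  1.06] F [-0.5 -1.3  6.3] w 50.5
shift [-0.04 -0.01  0.08] spin -13.775926797716238
[-0.27467739  0.1498253   1.55323185] -1.3630998507142067
```

Clockwise runs into a hard stop (1.55 N m), so I'll turn it the other way.

>>> {"name": "play_rows", "arguments": {"targets": [[1,0,0,0,-4],[1,0,0,0,-9],[1,0,0,0,-14],[1,0,0,0,-19],[1,0,0,0,-24],[1,0,0,0,-29],[1,0,0,0,-34],[1,0,0,0,-34]]}}

```text
clock: 9.85
eef_pos: [451.9, 21.2, 87.8]
tool_rot: [3.141, 0.002, 3.113]
force: [-0.3, -1.1, 5.7]
width: 50.6
gripper_force: 62.8
```

```bash
python3 - <<'E'
from h import *
to(452,21,87,68.3)
s=ctrl.read_state();print(s["torque"],s["tau"][6])
E
```

```text
clk 9.85 pos [451.9  21.2  87.8] rot [3.1413e+00 1.5000e-03 3.1126e+00] q [-0.09  0.66 -0.02  2.19  0.04  0.29  1.39] F [-0.3 -1.1  5.7] w 50.6
shift [-0.01 -0.02  0.08] spin 20.040848120270567
[-0.12746679  0.04134241  0.06385228] 0.19279532600194216
```

It turns freely anticlockwise, so I'll continue towards the stop.

>>> {"name": "play_rows", "arguments": {"targets": [[1,0,0,0,-5],[1,0,0,0,-10],[1,0,0,0,-15],[1,0,0,0,-20],[1,0,0,0,-25],[1,0,0,0,-30],[1,0,0,0,-35],[1,0,0,0,-40],[1,0,0,0,-44],[1,0,0,0,-44]]}}

```text
clock: 10.85
eef_pos: [452.1, 21.6, 87.8]
tool_rot: [-3.141, 0.002, -2.403]
force: [0.7, 0.2, 5.5]
width: 50.5
gripper_force: 62.8
```

```bash
python3 - <<'E'
from h import *
to(452,21,87,68.3)
s=ctrl.read_state();print(s["torque"],s["tau"][6])
E
```

```text
clk 10.85 pos [452.1  21.6  87.8] rot [-3.1408e+00  2.0000e-03 -2.4030e+00] q [ 0.02  0.66 -0.18  2.19  0.37  0.32  1.83] F [0.7 0.2 5.5] w 50.5
shift [ 0.05 -0.04  0.08] spin 64.02067202170083
[0.1743188  0.04675064 0.09061526] 0.17443169374018908
```

>>> {"name": "play_rows", "arguments": {"targets": [[1,0,0,0,-2],[1,0,0,0,-4],[1,0,0,0,-6],[1,0,0,0,-8],[1,0,0,0,-10],[1,0,0,0,-10]]}}

```text
clock: 11.45
eef_pos: [452.1, 21.8, 87.8]
tool_rot: [-3.14, 0.002, -2.229]
force: [1.2, 1.5, 5.6]
width: 51.0
gripper_force: 62.8
```

```bash
python3 - <<'E'
from h import *
to(452,21,87,68.3)
s=ctrl.read_state();print(s["torque"],s["tau"][6])
E
```

```text
clk 11.45 pos [452.1  21.8  87.8] rot [-3.1405e+00  1.9000e-03 -2.2292e+00] q [ 0.04  0.66 -0.22  2.19  0.44  0.33  1.94] F [1.2 1.5 5.6] w 51.0
shift [ 0.07 -0.04  0.08] spin 73.97699229645961
[0.20896102 0.03702121 0.03583507] 0.06602263078093529
```

>>> {"name": "play_rows", "arguments": {"targets": [[1,0,0,0,-1.5],[1,0,0,0,-3],[1,0,0,0,-4.5],[1,0,0,0,-4.5]]}}

```text
clock: 11.85
eef_pos: [452.0, 21.8, 87.8]
tool_rot: [-3.141, 0.002, -2.152]
force: [-0.3, 0.9, 5.6]
width: 50.8
gripper_force: 62.8
```

```bash
python3 - <<'E'
from h import *
to(452,21,87,68.3)
s=ctrl.read_state();print(s["torque"],s["tau"][6])
E
```

```text
clk 11.85 pos [452.   21.8  87.8] rot [-3.1405e+00  1.8000e-03 -2.1521e+00] q [ 0.06  0.67 -0.24  2.19  0.47  0.33  1.98] F [-0.3  0.9  5.6] w 50.8
shift [ 0.07 -0.04  0.08] spin 78.39641039818191
[ 0.20972185  0.08322802 -0.20254029] 0.289351986721158
```

>>> {"name": "play_rows", "arguments": {"targets": [[1,0,0,0,-1.5],[1,0,0,0,-3],[1,0,0,0,-4],[1,0,0,0,-4]]}}

```text
clock: 12.25
eef_pos: [452.1, 21.7, 87.8]
tool_rot: [-3.141, 0.002, -2.087]
force: [0.7, 1.7, 6.1]
width: 50.5
gripper_force: 62.7
```

```bash
python3 - <<'E'
from h import *
to(452,21,87,68.3)
s=ctrl.read_state();print(s["torque"],s["tau"][6])
E
```

```text
clk 12.25 pos [452.1  21.7  87.8] rot [-3.1407e+00  2.2000e-03 -2.0868e+00] q [ 0.07  0.67 -0.26  2.19  0.49  0.34  2.02] F [0.7 1.7 6.1] w 50.5
shift [ 0.07 -0.03  0.08] spin 82.13545831373354
[ 0.4409647   0.05840494 -1.13149754] 1.1832891404628754
```

The end stop is reached (-1.13 N m). I'll ease off 2° and lift straight up.

>>> {"name": "play_rows", "arguments": {"targets": [[1,0,0,0,2],[1,0,0,-0.5,2],[1,0,0,-1.2,2],[1,0,0,-2.2,2],[1,0,0,-3.5,2],[1,0,0,-5.5,2],[1,0,0,-8,2],[1,0,0,-10,2],[1,0,0,-11,2],[1,0,0,-11,2]]}}

```text
clock: 13.25
eef_pos: [451.7, 21.2, 198.6]
tool_rot: [-3.139, 0.001, -2.116]
force: [0.2, -0.1, -0.6]
width: 50.6
gripper_force: 70.1
```

```bash
python3 - <<'E'
from h import *
to(452,21,197)
for cam in("scene","top"):
    im,d=ctrl.get_image(cam)
    if cam=="scene": cv2.imwrite("pics/s4.png",cv2.resize(im[100:340,150:470,::-1],None,fx=2.4,fy=2.4))
    for n in("cap","cover","coffee_mug","salt_jar","coffee_scoop"):
        for r in ctrl.trace(cam,n)[:1]:
            P,_,_=pts(cam,d,r["pixels"]); print(cam,n,round(r["confidence"],2),r["bbox"],np.median(P,0).round())
E
```

```text
clk 13.25 pos [451.7  21.2 198.6] rot [-3.1393e+00  1.1000e-03 -2.1156e+00] q [ 0.2   0.47 -0.43  2.1   0.33  0.63  2.14] F [ 0.2 -0.1 -0.6] w 50.6
shift [-0.   -0.04  0.16] spin None
scene cap 0.58 [247.2, 196.5, 279.6, 224.7] [448.  10. 201.]
scene cover 0.65 [229.3, 183.5, 285.5, 230.6] [496. 142. 110.]
scene coffee_mug 0.76 [300.1, 173.4, 341.1, 224.1] [649. 102.  72.]
scene salt_jar 0.94 [313.4, 240.9, 342.9, 288.4] [530. -64.  72.]
scene coffee_scoop 0.89 [263.4, 328.4, 288.5, 397.3] [ 367. -133.   23.]
top cover 0.81 [207.6, 229.0, 246.4, 292.9] [490. 174. 108.]
top coffee_mug 0.92 [231.7, 163.7, 279.0, 218.5] [662. 115.  48.]
top salt_jar 0.6 [328.9, 231.8, 351.9, 258.1] [535. -51.  98.]
top coffee_scoop 0.59 [363.0, 313.1, 425.3, 345.6] [ 364. -143.   21.]
```

View pics/s4.png

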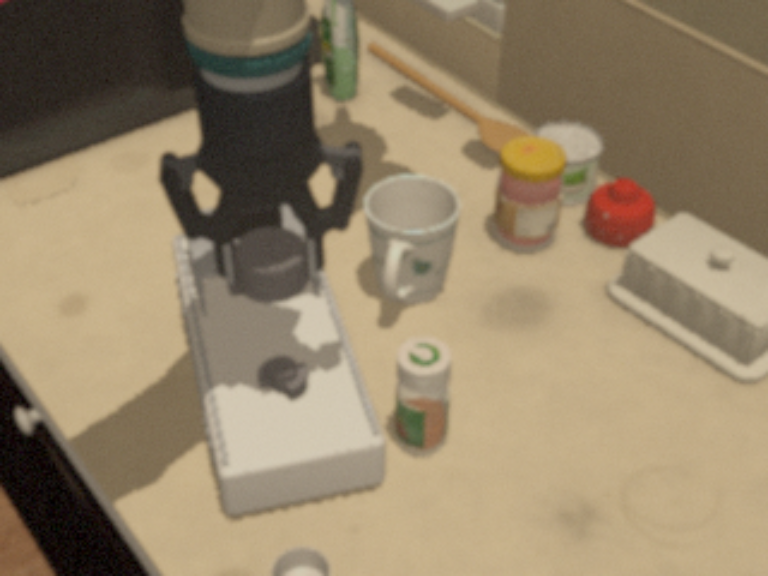

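The gripper holds the cap at (268,265) in the crop, about 11 cm above its bare neck at (283,375). The mug, jar and scoop are unmoved and the cover is open, so I'll hand the job in.

```bash
python3 -c "
from cell import ctrl
print(ctrl.finish_job())"
```

```text
the job is handed in; nothing more can be done
None
```

I slid the cover to its stop at the pipe end, turned the cap anticlockwise (seen from above) to its end stop, and handed the job in with the cap held about 11 cm above its seat, the mug, jar and scoop unmoved, at about 13.5 s on the clock.

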